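# Point out the stray sample bottle and its empty well

## Task

One small screw-cap bottle has been left standing on the bench instead of in the grey sample block. Show a colleague where it belongs: with the fingers pointing straight down, hold the fingertips still for a good two seconds two to three centimetres above the middle of that stray bottle's cap, then do the same over the middle of the one empty bottle well in the block (the big wells, not the small vial wells), with the fingertips one to three centimetres higher than the caps of the bottles beside it, and finish with the hand still pointing there. Touch and move nothing.

Things in the scene. Friction and masses are not known exactly. Their poses are not given: they have to be found in the camera images.
- stray_cap (a point): centre of the top of the stray bottle's cap, 58 mm above the bench. The bottle (30 mm across, 58 mm tall, about 35 g, clear with a white label and a ribbed screw cap, loose, upright) stands on the bench among a squat wide screw jar, a beaker and a low wide pot, none of them taller than 60 mm and all at least 20 mm from it. z is up.
- well_mouth (a point): centre of the mouth of the empty bottle well, 45 mm above the bench, level with the top of the block's high back tier. The well is 33 mm across and 37 mm deep; which of the three bottle wells is empty varies. The caps of the two bottles in the other wells are 66 mm above the bench (21 mm above this point); wells are 44 mm apart centre to centre. z is up.
- block: grey two-tier sample block, fixed to the bench, 76 x 144 mm (x, y); origin at the middle of its underside, z up. Back tier (+x side): 45 mm high with three 33 mm bottle wells in a row along y, at x = +15 mm, y = -44, 0, +44 mm, two holding bottles. Front tier (-x side, nearer the robot): 26 mm high with four 14 mm vial wells at x = -23 mm, y = -51, -17, +17, +51 mm, three holding vials (tops 42 mm above the bench).
- stray: the stray bottle itself; origin at the centre of its underside, z up along the bottle
- racked_1: one of the two bottles in the block, same kind as the stray one; origin at the centre of its underside, 58 mm below the top of its cap
- racked_2: the other bottle in the block, same kind; origin at the centre of its underside
- vial_1: small sample vial in the block, 12 mm across, 34 mm tall; origin at the centre of its underside; a bystander
- vial_2: another such vial in the block; a bystander
- vial_3: another such vial in the block; a bystander
- jar: squat screw jar with a wide black lid, 48 mm across, 60 mm tall; origin at the centre of its underside; a bystander
- beaker: empty open beaker, 46 mm across, 59 mm tall; origin at the centre of its underside; a bystander
- pot: low white pot with a ribbed lid, 60 mm across, 40 mm tall; origin at the centre of its underside; a bystander

How it is judged:
By the outcome, as a careful person would: the job done as asked, in the order asked, and still so for the second after the job is handed in, with the robot touching nothing.
It also fails if it takes over 40 s, if anything falls off the work surface, if the arm or the gripper's body presses on something with over 40 N, if the wrist force passes 120 N, or if a joint passes its speed limit or range.

## Robot

A 6-joint arm with a two-finger parallel gripper is mounted at the origin on a cart in front of the work surface, level with it; the furniture and walls round the work are solid. World frame = base frame: x ahead of the robot, y to its left, z up, the work surface at z = 0. Lengths are in m, angles in rad, forces in N, time in s.
With the tool pointing down it reaches from about 0.3 to 0.85 m from the base axis. Payload 5.4 kg.
Tool frame: the origin (TCP) lies on the centre line of the jaws, within the pads' length; the fingertips stand 8 mm ahead of it and the grasp point (between the pads) lies 11 mm behind it (robot.tip_extent is the distance from the TCP to the fingertips, in m); z points along the fingers, y is the line along which they close (so a half turn about z gives the same grasp; the last joint's range is limited). The gripper opens to 85 mm and grips with 20 to 120 N. Pads are 22 mm wide; open, the fingers measure 114 mm over their backs; the gripper's body (76 mm by 85 mm) begins 54 mm behind the grasp point. The pads swing forward as they close: fully open they stand 13 mm farther back than shut.
Start: joints at [-1.318, 0.158, 1.597, -0, 1.386, -0.21], TCP at [0.257, -0.515, 0.239] pointing down, gripper open.
Joint ranges: [-2.91, 2.91], [-0.94, 2.29], [0.18, 2.7], [-1.29, 4.43], [0.17, 2.64], [-3, 3]. Speed limits (rad/s): [2.57, 2.57, 3.14, 3.14, 3.14, 3.14].

## Interface

Orientations are given as a 3x3 rotation matrix whose columns are the frame's x, y, z axes.
In Python, from rig import robot, optics, job, spotter gives the robot as it stands. The module is installed in compiled form; this text tells all that it offers.
- The arm moves only by the tool step_arm, never from a script. Its argument "commands" is a list that holds one entry, the list of rows, each a list of 7 numbers: the shift along the tool's x, y, z in units of 0.1 m (1.0 is 0.1 m), then the turn, a rotation vector about the tool's x, y, z in units of 0.5 rad (1.0 is 0.5 rad), then the opening, from 0 (shut) to 1 (fully open). A call has 1 to 10 rows; each row is the pose to reach, as a shift and turn from the pose commanded when the call began, along the tool's axes at that moment; what a row does not reach only later rows make up. A row lasts 1/12 s, in which the tool goes at most 41.7 mm and 7.16 degrees, less where a joint would pass 70% of its speed; a pose out of reach is approached as far as the arm can. A call with a number of a shift or a turn outside -1 to 1 is refused whole. A call with a gripper value outside its range is refused whole. The fingers move at their own pace and stop on an object; "newtons" is the grip in N (left out, the last holds). Time passes only in rows, so rows that repeat a pose let the fingers close. It gives the time, the measured TCP pose, the force, the opening and the grip force at its end, in the units of the state.
- robot.read_state(): the state, without advancing time (a new reading comes with each control period).
- optics.grab_frame(name): name is "side" or "top" or "wrist"; returns a dict with "pixels" (384x512x3 uint8, red, green, blue), "K" (3x3 intrinsics, pixels), "R" (3x3) and "t" (3): a world point X has camera coordinates R X + t. Camera axes: x right, y down, z forward; pixel columns grow to the right and rows downward; lengths in m; the calibration is good to about 2 mm. A picture is of the moment at which its call begins. There is no depth.
- job.job_done(): hands the job in; it is judged then, once.
Trained networks look in a picture, given as the dict that the camera call returned (one of the last four; its "shot" number tells which), for a name from the list of things; names that differ only in an ending like _2 or _b are one class to them, and where a whole thing is asked for, a point or a joint stands for the part that bears it (a point fixed in the world has none). Each returns a list of dicts, best first, with "score" (0 to 1); they miss things now and then, are a little off and sometimes report something else, mostly with a low value. They report only what shows in the picture. A call takes as long as a camera call.
- spotter.look_for(query, picture): "point" ([x, y, z] in m, in the coordinates of the camera as it stood for that picture, good to about 4 mm: the middle of the surface that is visible of it).
- spotter.outline_of(query, picture): "mask" (384x512 bool, what is visible of it).
- spotter.mark_of(query, picture): "point" ([x, y, z] in m, in the coordinates of the camera as it stood for that picture, good to about 4 mm: a listed point, or the origin of a listed thing).
The state is a dict: "clock": time; "joint_positions": joint angles; "qd": joint speeds; "tau": joint torques, N m; "tcp_pos": TCP position; "orientation": TCP orientation; "contact_force": force on the tool from outside, world axes, zero at the start; "wrist_torque": the same for the moment, N m; "grip_width": finger opening in m; "grasp_force": force on a finger pad.
Only numpy, scipy, OpenCV 4.12 (cv2) and the standard library are available. Lean on these libraries where they do the work, as an engineer would, in place of code of your own. Each camera call takes 0.05 s, during which the arm holds its last target. There are 200 camera calls.

## Working session

There is one attempt and no reset: what is moved stays moved. The work goes in short steps, Python scripts to look and compute and a tool call to move; the robot and the scene stay as the last step left them, time stands still between calls to the robot, and variables do not carry over. Pictures are saved under pics/ and viewed, at most 10 in all, crops included, and the job is handed in when it is done.

Besides the shell and the picture viewer there is one more tool, called after ">>>" as name([rows], argument=value, ...), one row to a line, values as JSON. step_arm: Moves the arm, as the interface text tells. Shifts and turns lie within -1 to 1; 1 stands for 0.1 m of shift or 0.5 rad of turn. Its arguments: {"type":"object","properties":{"commands":{"type":"array","items":{"type":"array","items":{"type":"array","items":{"type":"number"}}}},"newtons":{"type":"number"}},"required":["commands"]}

```bash
mkdir -p pics; cat > h.py <<'E'
import numpy as np, cv2
from rig import robot, optics, job, spotter
def world(f,p): return np.array(f["R"]).T@(np.array(p)-np.array(f["t"]))
def pix(f,X):
    c=np.array(f["K"])@(np.array(f["R"])@np.array(X)+np.array(f["t"])); return c[:2]/c[2]
E
python3 - <<'E'
from h import *
s=robot.read_state();print(s["clock"],s["tcp_pos"],s["orientation"],robot.tip_extent)
ims=[]
for n in("top","side"):
    f=optics.grab_frame(n);ims.append(f["pixels"])
    for q in("stray_cap","well_mouth","block","stray","jar","beaker","pot","racked_1","vial_1"):
        for d in spotter.mark_of(q,f)[:3]:
            w=world(f,d["point"]);print(n,q,round(d["score"],2),w.round(3),pix(f,w).round())
    cv2.imwrite(f"pics/{n}.png",f["pixels"][:,:,::-1])
E
```

```text
0.0 [ 0.25654678 -0.51392955  0.23830427] [[ 8.94793035e-01  4.46480864e-01 -5.13471245e-04]
 [ 4.46481008e-01 -8.94791196e-01  1.85037673e-03]
 [ 3.66708253e-04 -1.88495937e-03 -9.99998156e-01]] 0.008
top stray_cap 0.5 [ 0.419 -0.029  0.058] [293. 204.]
top block 0.87 [0.463 0.163 0.002] [207. 188.]
top block 0.65 [0.431 0.212 0.01 ] [185. 202.]
top stray 0.61 [ 0.422 -0.032 -0.002] [292. 205.]
top jar 0.66 [ 0.485 -0.107  0.001] [324. 178.]
top beaker 0.91 [ 0.487  0.03  -0.   ] [265. 178.]
top beaker 0.28 [ 0.424 -0.03  -0.004] [291. 205.]
top pot 0.61 [ 0.43  -0.163  0.003] [349. 201.]
top racked_1 0.67 [0.487 0.127 0.013] [222. 177.]
top racked_1 0.46 [0.471 0.213 0.007] [185. 185.]
top vial_1 0.53 [0.441 0.144 0.013] [215. 197.]
top vial_1 0.45 [0.434 0.18  0.01 ] [199. 200.]
top vial_1 0.39 [0.432 0.214 0.011] [184. 201.]
side stray_cap 0.68 [ 0.422 -0.033  0.057] [270. 181.]
side well_mouth 0.4 [ 0.422 -0.034  0.055] [269. 181.]
side block 0.63 [ 0.461  0.163 -0.005] [255. 252.]
side stray 0.5 [ 0.423 -0.032 -0.001] [268. 199.]
side jar 0.45 [ 0.43 -0.17 -0.  ] [264. 171.]
side beaker 0.65 [0.492 0.031 0.004] [242. 212.]
side pot 0.55 [ 0.429 -0.168  0.   ] [265. 171.]
side racked_1 0.65 [0.465 0.205 0.008] [253. 262.]
side racked_1 0.59 [0.485 0.124 0.007] [244. 236.]
side racked_1 0.54 [0.435 0.178 0.004] [267. 254.]
side vial_1 0.62 [0.43  0.21  0.008] [270. 264.]
side vial_1 0.57 [0.432 0.178 0.009] [268. 253.]
side vial_1 0.37 [0.444 0.142 0.01 ] [262. 241.]
```

View pics/top.png

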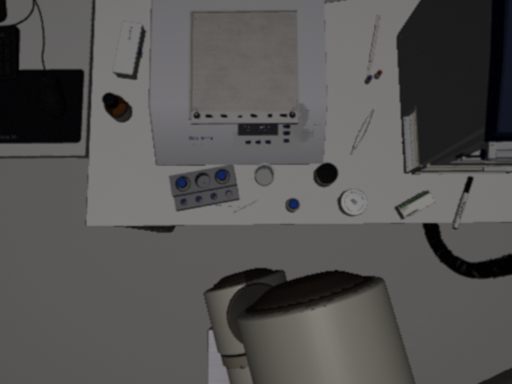

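View pics/side.png

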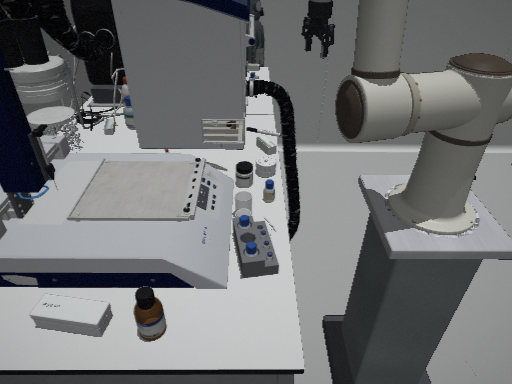

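The stray bottle is the lone blue cap at top (293,204), and the side view at (269,183) agrees. The racked blue caps are at top (182,183) and (222,176), so the middle well, near (203,181), is the empty one. I'll approach the stray with the gripper shut.

>>> step_arm([
  [[0.9,-0.9,0,0,0,0,0],[0.9,-0.9,0,0,0,0,0],[0.9,-0.9,0,0,0,0,0],[0.9,-0.9,0,0,0,0,0]],
])

```text
clock: 1.33
tcp_pos: [0.2986, -0.388, 0.2384]
orientation: [[0.893, 0.45, 0.0], [0.45, -0.893, 0.004], [0.002, -0.004, -1.0]]
contact_force: [0.8, 0.3, -0.5]
grip_width: 0.0388
grasp_force: 0.0
```

>>> step_arm([
  [[0.9,-0.9,0,0,0,0,0],[0.9,-0.9,0,0,0,0,0],[0.9,-0.9,0,0,0,0,0],[0.9,-0.9,0,0,0,0,0]],
])

```text
clock: 1.67
tcp_pos: [0.3388, -0.2679, 0.2391]
orientation: [[0.893, 0.451, 0.001], [0.451, -0.893, 0.003], [0.002, -0.002, -1.0]]
contact_force: [0.1, -0.7, -0.3]
grip_width: 0.0002
grasp_force: 0.0
```

>>> step_arm([
  [[0.9,-0.9,0.2,0,0,0,0],[0.9,-0.9,0.2,0,0,0,0],[0.9,-0.9,0.2,0,0,0,0],[0.9,-0.9,0.2,0,0,0,0],[0.9,-0.9,0.2,0,0,0,0]],
])

```text
clock: 2.08
tcp_pos: [0.378, -0.1507, 0.219]
orientation: [[0.893, 0.45, -0.0], [0.45, -0.893, 0.0], [-0.0, -0.0, -1.0]]
contact_force: [-1.0, 0.5, 0.6]
grip_width: -0.0001
grasp_force: 0.0
```

```bash
python3 - <<'E'
from h import *
s=robot.read_state();print(s["clock"],s["tcp_pos"],s["orientation"],robot.tip_extent,s["grip_width"],s["joint_positions"])
f=optics.grab_frame("wrist");cv2.imwrite("pics/w1.png",f["pixels"][:,:,::-1])
for q in("stray_cap","well_mouth","racked_1"):
    for d in spotter.mark_of(q,f)[:2]:
        w=world(f,d["point"]);print(q,round(d["score"],2),w.round(4),pix(f,w).round())
print(pix(f,[.421,-.032,.058]), pix(f,np.array(s["tcp_pos"])+np.array(s["orientation"])[:,2]*.008))
E
```

```text
2.0833 [ 0.37802116 -0.15069655  0.21898066] [[ 8.92787634e-01  4.50477578e-01 -4.37658699e-04]
 [ 4.50477688e-01 -8.92787665e-01  1.92556188e-04]
 [-3.03994043e-04 -3.69067262e-04 -9.99999886e-01]] 0.008 -6.220134315232853e-05 [-6.78311140e-01 -2.88585902e-01  2.06237442e+00 -1.27292672e-04
  1.36826573e+00  4.25210535e-01]
stray_cap 0.59 [ 0.4237 -0.036   0.0521] [170.  75.]
[163.46036346  75.57626666] [259.28908998 251.86583961]
```

View pics/w1.png

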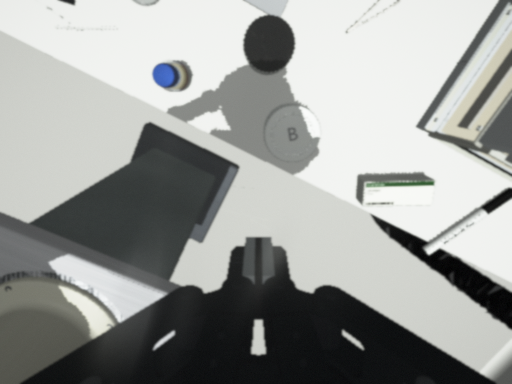

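The wrist view shows the stray's blue cap at (166,75), with the shut fingertips at about (259,240). Next I'll refine the cap position by casting rays through the blue blob.

```bash
cat >> h.py <<'E'
def ray(f,u,z):
    R,t=np.array(f["R"]),np.array(f["t"]); d=R.T@np.linalg.solve(np.array(f["K"]),[u[0],u[1],1]); c=-R.T@t
    return c+d*(z-c[2])/d[2]
def blue(f):
    m=cv2.inRange(cv2.cvtColor(f["pixels"],cv2.COLOR_RGB2HSV),(105,120,40),(130,255,255))
    n,_,st,c=cv2.connectedComponentsWithStats(m)
    return [(c[i].round(1),int(st[i,4])) for i in range(1,n) if st[i,4]>15]
E
python3 - <<'E'
from h import *
s=robot.read_state();p=np.array(s["tcp_pos"]);R=np.array(s["orientation"])
for n in("wrist","top","side"):
    f=optics.grab_frame(n)
    for c,a in blue(f): print(n,c,a,"z58",ray(f,c,.056).round(4),"z66",ray(f,c,.064).round(4))
    if n=="wrist":
        for dx in(-.011,0,.011):
            for dz in(0,.008,.021): print(dx,dz,pix(f,p+R@[dx,0,dz]).round())
    if n=="side": print("tip side",pix(f,p+R@[0,0,.008]));cv2.imwrite("pics/s2.png",cv2.resize(f["pixels"][60:220,160:360,::-1],None,fx=4,fy=4)[:600])
E
```

```text
wrist [160.4  73.6] 393 z58 [ 0.4216 -0.0318  0.056 ] z66 [ 0.4225 -0.0341  0.064 ]
-0.011 0 [259. 279.]
-0.011 0.008 [259. 270.]
-0.011 0.021 [259. 257.]
0 0 [259. 260.]
0 0.008 [259. 252.]
0 0.021 [259. 240.]
0.011 0 [259. 241.]
0.011 0.008 [259. 233.]
0.011 0.021 [259. 223.]
top [221.1 174.4] 74 z58 [0.4861 0.1265 0.056 ] z66 [0.4848 0.1259 0.064 ]
top [181.1 182. ] 72 z58 [0.47   0.2138 0.056 ] z66 [0.4688 0.2125 0.064 ]
top [293.2 203.4] 64 z58 [ 0.4212 -0.0301  0.056 ] z66 [ 0.4204 -0.0295  0.064 ]
side [252.1  74.9] 16 z58 [ 0.4655 -0.867   0.056 ] z66 [ 0.4656 -0.8426  0.064 ]
side [127.4 100.7] 45 z58 [ 0.9275 -0.5613  0.056 ] z66 [ 0.9207 -0.5415  0.064 ]
side [269.3 184. ] 64 z58 [ 0.4232 -0.02    0.056 ] z66 [ 0.424  -0.0083  0.064 ]
side [ 32.1 193.8] 84 z58 [0.9998 0.0278 0.056 ] z66 [0.9919 0.0388 0.064 ]
side [244.  220.2] 91 z58 [0.4855 0.124  0.056 ] z66 [0.4853 0.1336 0.064 ]
side [250.9 247.4] 108 z58 [0.47   0.2106 0.056 ] z66 [0.47   0.2189 0.064 ]
side [153.2 322.1] 40 z58 [0.6317 0.3877 0.056 ] z66 [0.6293 0.3934 0.064 ]
tip side [286.9019484  105.38760611]
```

>>> step_arm([
  [[0.9,-0.86,0.5,0,0,0,0],[0.9,-0.86,0.5,0,0,0,0],[0.9,-0.86,0.5,0,0,0,0],[0.9,-0.86,0.5,0,0,0,0],[0.9,-0.86,0.5,0,0,0,0],[0.9,-0.86,0.5,0,0,0,0]],
])

```text
clock: 2.93
tcp_pos: [0.4199, -0.0359, 0.1695]
orientation: [[0.895, 0.447, -0.0], [0.447, -0.895, -0.001], [-0.001, 0.0, -1.0]]
contact_force: [-0.2, -0.2, 0.6]
grip_width: 0.0001
grasp_force: 0.0
```

```bash
python3 - <<'E'
from h import *
s=robot.read_state();p=np.array(s["tcp_pos"]);R=np.array(s["orientation"]);print(s["clock"],p)
for n in("wrist","side"):
    f=optics.grab_frame(n);cv2.imwrite(f"pics/{n}3.png",f["pixels"][:,:,::-1])
    for c,a in blue(f): print(n,c,a,ray(f,c,.056).round(4),ray(f,c,.064).round(4))
    for dz in(0,.008,.021): print(dz,pix(f,p+R@[0,0,dz]).round())
cv2.imwrite("pics/s3.png",cv2.resize(f["pixels"][100:220,200:340,::-1],None,fx=5,fy=5))
E
```

```text
2.9333 [ 0.41993637 -0.03586928  0.16946115]
wrist [96.9 17.3] 1047 [0.484  0.1264 0.056 ] [0.4844 0.1224 0.064 ]
wrist [27.4 49.9] 111 [0.4401 0.1663 0.056 ] [0.4419 0.161  0.064 ]
wrist [70.8 62.8] 97 [0.4458 0.1351 0.056 ] [0.4474 0.1308 0.064 ]
wrist [254.3 182.1] 408 [ 0.423 -0.03   0.056] [ 0.4253 -0.029   0.064 ]
0 [259. 260.]
0.008 [259. 252.]
0.021 [259. 240.]
side [127.4 100.7] 45 [ 0.9275 -0.5613  0.056 ] [ 0.9207 -0.5415  0.064 ]
side [269.1 184.2] 58 [ 0.4238 -0.0191  0.056 ] [ 0.4245 -0.0074  0.064 ]
side [ 32.1 193.8] 84 [0.9998 0.0278 0.056 ] [0.9919 0.0388 0.064 ]
side [244.  220.2] 91 [0.4855 0.124  0.056 ] [0.4853 0.1336 0.064 ]
side [250.9 247.3] 108 [0.47   0.2103 0.056 ] [0.47   0.2186 0.064 ]
side [152.9 322.1] 41 [0.6322 0.3877 0.056 ] [0.6298 0.3934 0.064 ]
0 [272. 141.]
0.008 [272. 144.]
0.021 [272. 149.]
```

View pics/s3.png

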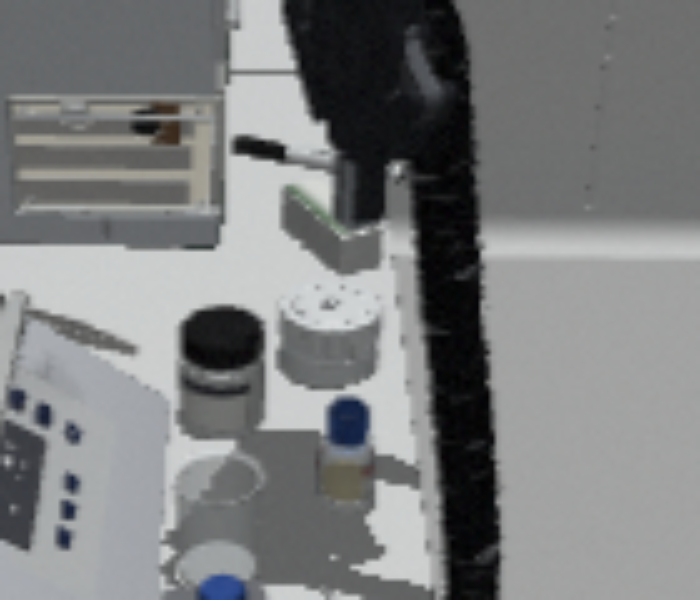

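View pics/wrist3.png

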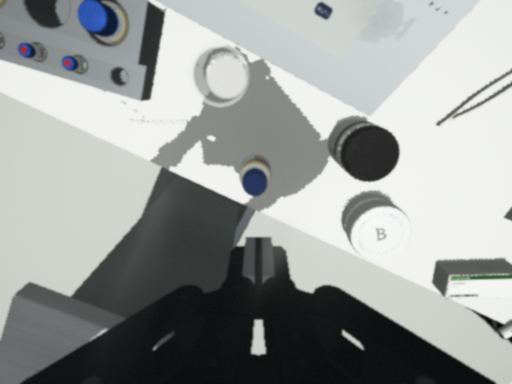

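The side crop puts the fingertips at about row 144, which matches the 8 mm tip extent. The wrist view shows the stray cap at (255,181). I'll descend to 25 mm above it.

>>> step_arm([
  [[0.045,-0.03,0.3,0,0,0,0],[0.045,-0.03,0.6,0,0,0,0],[0.045,-0.03,0.785,0,0,0,0],[0.045,-0.03,0.785,0,0,0,0],[0.045,-0.03,0.785,0,0,0,0],[0.045,-0.03,0.785,0,0,0,0]],
])

```text
clock: 3.53
tcp_pos: [0.4238, -0.0319, 0.0926]
orientation: [[0.895, 0.445, 0.003], [0.445, -0.895, -0.001], [0.002, 0.002, -1.0]]
contact_force: [0.3, 0.1, -0.2]
grip_width: -0.0002
grasp_force: 0.0
```

```bash
python3 - <<'E'
from h import *
s=robot.read_state();p=np.array(s["tcp_pos"]);R=np.array(s["orientation"]);print(s["clock"],p)
ims=[]
f=optics.grab_frame("wrist");ims.append(cv2.resize(f["pixels"][130:290,160:360],(600,480)))
for d in spotter.mark_of("stray_cap",f)[:1]: print(world(f,d["point"]),d["score"])
for c,a in blue(f): print(c,a,ray(f,c,.058).round(4))
for X in([.4225,-.031,.058],p+R@[0,0,.008]):print(pix(f,X).round(1))
f=optics.grab_frame("side")
for X in([.4225,-.031,.058],p+R@[0,0,.008]):print(pix(f,X).round(1))
cv2.imwrite("pics/w4.png",ims[0][:,:,::-1]);cv2.imwrite("pics/s4.png",cv2.resize(f["pixels"][140:210,230:310,::-1],None,fx=7,fy=7))
E
```

```text
3.5333 [ 0.42383514 -0.0318642   0.09256988]
[ 0.42333639 -0.03001856  0.05285791] 0.63
[29.9 10.5] 1205 [0.48   0.1209 0.058 ]
[ 2.7 66.2] 95 [0.4485 0.1277 0.058 ]
[255.3 222.9] 737 [ 0.4268 -0.0278  0.058 ]
[256.8 230.7]
[259.3 251.9]
[269.4 180.9]
[269.3 172. ]
```

View pics/w4.png

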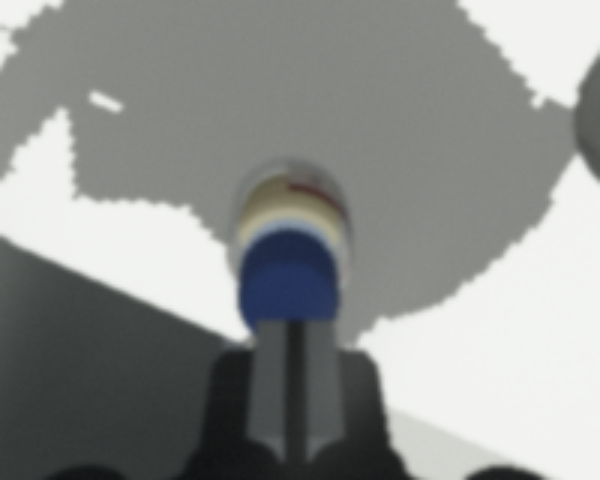

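View pics/s4.png

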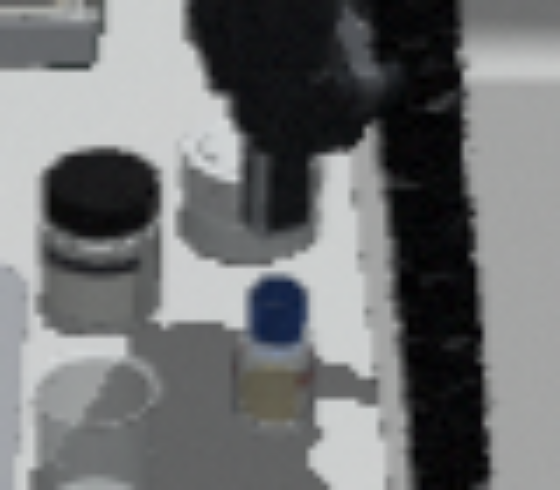

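Both views show the fingertips centred over the cap: its top is at side (269.5,181), and the tip column is 269. Now I'll hold there.

>>> step_arm([
  [[0,0,0,0,0,0,0],[0,0,0,0,0,0,0],[0,0,0,0,0,0,0],[0,0,0,0,0,0,0],[0,0,0,0,0,0,0],[0,0,0,0,0,0,0],[0,0,0,0,0,0,0],[0,0,0,0,0,0,0],[0,0,0,0,0,0,0],[0,0,0,0,0,0,0]],
])

```text
clock: 4.52
tcp_pos: [0.4225, -0.0305, 0.0908]
orientation: [[0.895, 0.446, -0.0], [0.446, -0.895, 0.0], [-0.0, -0.0, -1.0]]
contact_force: [0.7, -0.5, -0.3]
grip_width: 0.0003
grasp_force: 0.0
```

>>> step_arm([
  [[0,0,0,0,0,0,0],[0,0,0,0,0,0,0],[0,0,0,0,0,0,0],[0,0,0,0,0,0,0],[0,0,0,0,0,0,0],[0,0,0,0,0,0,0],[0,0,0,0,0,0,0],[0,0,0,0,0,0,0],[0,0,0,0,0,0,0],[0,0,0,0,0,0,0]],
])

```text
clock: 5.35
tcp_pos: [0.4226, -0.0305, 0.0908]
orientation: [[0.895, 0.446, 0.0], [0.446, -0.895, 0.0], [0.0, -0.0, -1.0]]
contact_force: [-0.6, -0.4, 0.1]
grip_width: -0.0001
grasp_force: 0.0
```

>>> step_arm([
  [[0,0,0,0,0,0,0],[0,0,0,0,0,0,0],[0,0,0,0,0,0,0],[0,0,0,0,0,0,0],[0,0,0,0,0,0,0],[0,0,0,0,0,0,0],[0,0,0,0,0,0,0],[0,0,0,0,0,0,0],[0,0,0,0,0,0,0],[0,0,0,0,0,0,0]],
])

```text
clock: 6.18
tcp_pos: [0.4226, -0.0305, 0.0908]
orientation: [[0.895, 0.446, 0.0], [0.446, -0.895, -0.0], [0.0, 0.0, -1.0]]
contact_force: [0.0, 0.1, 0.5]
grip_width: 0.0004
grasp_force: 0.0
```

The stray hold is done: about 2.6 s, steady. Next I'll rise and move to a viewpoint near the block.

>>> step_arm([
  [[0,0,-0.35,0,0,0,0],[0,0,-0.7,0,0,0,0],[0.3,-0.4,-0.9,0,0,0,0],[0.5,-0.8,-0.9,0,0,0,0],[0.5,-0.8,-0.9,0,0,0,0],[0.5,-0.8,-0.9,0,0,0,0],[0.5,-0.8,-0.9,0,0,0,0],[0.5,-0.8,-0.9,0,0,0,0]],
])

```text
clock: 6.85
tcp_pos: [0.4314, 0.0628, 0.1804]
orientation: [[0.895, 0.446, -0.001], [0.446, -0.895, -0.0], [-0.001, 0.0, -1.0]]
contact_force: [-0.8, 0.7, -0.1]
grip_width: 0.0001
grasp_force: 0.0
```

```bash
python3 - <<'E'
from h import *
s=robot.read_state();p=np.array(s["tcp_pos"]);R=np.array(s["orientation"]);print(s["clock"],p)
g={n:optics.grab_frame(n) for n in("top","side","wrist")}
f=g["wrist"];cv2.imwrite("pics/w5.png",f["pixels"][:,:,::-1])
for q in("well_mouth","racked_1","block"):
    for d in spotter.mark_of(q,f)[:2]: print(q,round(d["score"],2),world(f,d["point"]).round(4))
for c,a in blue(f): print(c,a,ray(f,c,.064).round(4))
print("well est",pix(f,[.4775,.168,.045]))
for u in((325,163),(157,163)):
  for z in(0,.05,.1,.15): X=ray(g["top"],u,z);print(z,X.round(3),pix(g["side"],X).round(),pix(f,X).round())
E
```

```text
6.85 [0.43137543 0.06275194 0.18043085]
racked_1 0.91 [0.4824 0.1231 0.0085]
racked_1 0.58 [0.47   0.2135 0.0076]
block 0.97 [ 0.4631  0.1634 -0.0024]
block 0.51 [ 0.4285 -0.1667  0.0015]
[108.   62.9] 797 [0.4695 0.2096 0.064 ]
[451.3  50.4] 27 [ 0.5927 -0.019   0.064 ]
[439.8  71.3] 18 [ 0.577  -0.0203  0.064 ]
[217.4  96.3] 492 [0.4843 0.1252 0.064 ]
[106.2 106.7] 59 [0.4377 0.2012 0.064 ]
[144.6 117.6] 43 [0.4432 0.171  0.064 ]
[182.2 128.3] 33 [0.4487 0.1407 0.064 ]
[341.5 233.9] 311 [ 0.4244 -0.0256  0.064 ]
well est [169.88939531  79.16976423]
0 [ 0.52  -0.111  0.   ] [233. 182.] [442. 165.]
0.05 [ 0.511 -0.103  0.05 ] [236. 169.] [459. 184.]
0.1 [ 0.501 -0.095  0.1  ] [239. 154.] [484. 211.]
0.15 [ 0.492 -0.087  0.15 ] [243. 138.] [521. 250.]
0 [0.523 0.28  0.   ] [224. 292.] [ 83. -30.]
0.05 [0.514 0.269 0.05 ] [228. 271.] [ 57. -33.]
0.1 [0.504 0.258 0.1  ] [233. 248.] [ 19. -37.]
0.15 [0.495 0.247 0.15 ] [238. 224.] [-43. -43.]
```

View pics/w5.png

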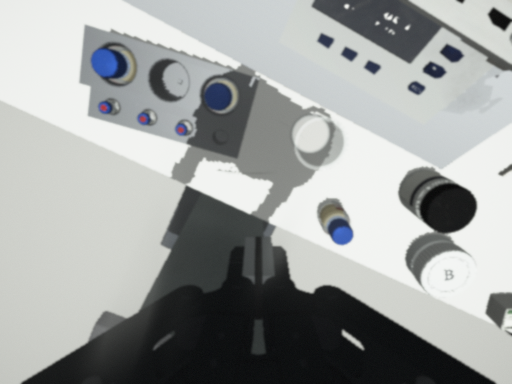

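The empty middle well shows at (170,80), matching the projected estimate, and the instrument's front is low, so the gripper has room. I'll move over the well, then go down.

>>> step_arm([
  [[0.4,-0.35,0,0,0,0,0],[0.87,-0.73,0,0,0,0,0],[0.87,-0.73,0.1,0,0,0,0],[0.87,-0.73,0.3,0,0,0,0],[0.87,-0.73,0.6,0,0,0,0],[0.87,-0.73,0.8,0,0,0,0],[0.87,-0.73,0.87,0,0,0,0],[0.87,-0.73,0.87,0,0,0,0],[0.87,-0.73,0.87,0,0,0,0],[0.87,-0.73,0.87,0,0,0,0]],
])

```text
clock: 7.98
tcp_pos: [0.4783, 0.1674, 0.0956]
orientation: [[0.895, 0.446, 0.003], [0.446, -0.895, 0.0], [0.003, 0.001, -1.0]]
contact_force: [0.1, -0.1, 0.2]
grip_width: -0.0001
grasp_force: 0.0
```

```bash
python3 - <<'E'
from h import *
s=robot.read_state();p=np.array(s["tcp_pos"]);R=np.array(s["orientation"]);print(s["clock"],p,s["contact_force"])
f=optics.grab_frame("wrist");a=cv2.resize(f["pixels"][130:330,130:390],(390,300));print(pix(f,[.477,.1675,.045]))
g=optics.grab_frame("side");b=cv2.resize(g["pixels"][190:290,210:310],(300,300));print(pix(g,[.477,.1675,.045]),pix(g,p+R@[0,0,.008]))
cv2.imwrite("pics/w6.png",np.hstack([a,b])[:,:,::-1])
E
```

```text
7.9833 [0.47830072 0.16741328 0.09555171] [ 0.07535313 -0.05791588  0.24540343]
[258.05417531 220.29512108]
[247.62772061 237.0860607 ] [247.00721386 221.94721505]
```

View pics/w6.png

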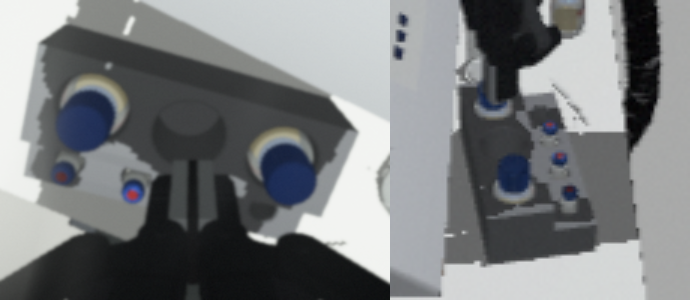

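The fingertips are over the middle well, whose mouth is at wrist (257,217), with both neighbouring bottles clear. Now I'll hold.

>>> step_arm([
  [[0,0,0,0,0,0,0],[0,0,0,0,0,0,0],[0,0,0,0,0,0,0],[0,0,0,0,0,0,0],[0,0,0,0,0,0,0],[0,0,0,0,0,0,0],[0,0,0,0,0,0,0],[0,0,0,0,0,0,0],[0,0,0,0,0,0,0],[0,0,0,0,0,0,0]],
])

```text
clock: 8.92
tcp_pos: [0.4768, 0.1675, 0.0938]
orientation: [[0.895, 0.446, -0.0], [0.446, -0.895, -0.0], [-0.0, -0.0, -1.0]]
contact_force: [0.2, -0.7, -0.8]
grip_width: -0.0002
grasp_force: 0.0
```

>>> step_arm([
  [[0,0,0,0,0,0,0],[0,0,0,0,0,0,0],[0,0,0,0,0,0,0],[0,0,0,0,0,0,0],[0,0,0,0,0,0,0],[0,0,0,0,0,0,0],[0,0,0,0,0,0,0],[0,0,0,0,0,0,0],[0,0,0,0,0,0,0],[0,0,0,0,0,0,0]],
])

```text
clock: 9.75
tcp_pos: [0.4768, 0.1675, 0.0938]
orientation: [[0.895, 0.446, -0.0], [0.446, -0.895, 0.0], [-0.0, -0.0, -1.0]]
contact_force: [-0.0, -0.0, -0.7]
grip_width: 0.0001
grasp_force: 0.0
```

>>> step_arm([
  [[0,0,0,0,0,0,0],[0,0,0,0,0,0,0],[0,0,0,0,0,0,0],[0,0,0,0,0,0,0],[0,0,0,0,0,0,0],[0,0,0,0,0,0,0],[0,0,0,0,0,0,0],[0,0,0,0,0,0,0],[0,0,0,0,0,0,0],[0,0,0,0,0,0,0]],
])

```text
clock: 10.58
tcp_pos: [0.4768, 0.1675, 0.0938]
orientation: [[0.895, 0.446, -0.0], [0.446, -0.895, 0.0], [-0.0, -0.0, -1.0]]
contact_force: [0.1, -0.2, 0.4]
grip_width: 0.0001
grasp_force: 0.0
```

```bash
python3 -c "
from h import *
s=robot.read_state();print(s['clock'],s['tcp_pos']);print(job.job_done())"
```

```text
10.5833 [0.47683974 0.16754421 0.09380322]
the job is handed in; nothing more can be done
None
```

I held the shut fingertips still for over 2 s about 25 mm above the stray bottle's cap, then for over 2 s above the empty middle well, about 20 mm higher than the neighbouring caps; the job was handed in at 10.6 s with the hand still pointing there, with no sign of contact in the force readings, and the hand-in returned no verdict.

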